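# Set the lapping stand's depth by clicks and load the casing

### The arm

A 6-joint arm with a two-finger parallel gripper is mounted at the origin on the work surface. World frame = base frame: x ahead of the robot, y to its left, z up, the work surface at z = 0. Lengths are in m, angles in rad, forces in N, time in s.
With the tool pointing down it reaches from about 0.275 to 0.875 m from the base axis. Payload 12.5 kg.
Tool frame: the origin (TCP) lies at the very end of the fingers, on their centre line; the grasp point (between the pads) lies 19 mm behind it; x points along the fingers, y is the direction in which the jaws open and shut, and the axes are right-handed (so a half turn about x gives the same grasp; the last joint's range is limited). The gripper opens to 85 mm and grips with 20 to 120 N. Pads are 22 mm wide; open, the fingers measure 114 mm over their backs; the gripper's body (76 mm by 85 mm) begins 54 mm behind the grasp point. The pads swing forward as they close: fully open they stand 13 mm farther back than shut.
Start: joints at [-1.377, 0.351, 1.652, -0, 1.139, -0.085], TCP at [0.151, -0.529, 0.231] pointing down, gripper open.
Joint ranges: [-2.75, 2.75], [-0.79, 2.1], [0.01, 2.65], [-1.57, 4.71], [0.07, 3.14], [-2.87, 2.87]. Speed limits (rad/s): [2.22, 2.22, 2.79, 3.14, 3.14, 3.14].

### API

Orientations are given as a 3x3 rotation matrix whose columns are the frame's x, y, z axes.
In Python, from bench import manip gives the robot as it stands. Calls block until the motion is done:
- manip.move_ptp(position, orientation): joint-space move of the TCP to a pose.
- manip.move_l(position, attitude=None, max_speed=0.15): straight line of the TCP; attitude=None keeps the orientation; max_speed is the mean speed in m/s.
- manip.move_j(angles): joint-space move.
- manip.set_gripper(opening, effort=None): opening from 0.0 (shut) to 1.0 (fully open); effort is the grip in N (None keeps the last); returns when the fingers have stopped.
- manip.dwell(seconds).
- manip.inverse_kinematics(position, orientation): joint angles nearest the present ones, or None.
- manip.grab_frame(name): name is "scene" or "top"; returns (picture, depth): 384x512x3 uint8, red, green, blue; 384x512 float32, m along the optical axis (not along the pixel's ray), 0 where there is no reading.
- manip.get_calibration(name): a dict with "camera_matrix" (3x3 intrinsics, pixels), "R" (3x3) and "t" (3): a world point X has camera coordinates R X + t. Camera axes: x right, y down, z forward; pixel columns grow to the right and rows downward; lengths in m; the calibration is good to about 2 mm. A picture is of the moment at which its call begins. get_calibration takes no time and is no camera call.
A pose or a line that the arm cannot do raises manip.Unreachable and nothing moves.
- manip.sign_off(): hands the job in, once; it reports no verdict.
Trained networks look in the newest picture that a camera, given by its name, has taken for a name from the list of things; names that differ only in an ending like _2 or _b are one class to them, and where a whole thing is asked for, a point or a joint stands for the part that bears it (a point fixed in the world has none). Each returns a list of dicts, best first, with "confidence" (0 to 1); they miss things now and then, are a little off and sometimes report something else, mostly with a low value. They report only what shows in the picture. A call takes as long as a camera call.
- manip.look_for(camera, name): "at" ([x, y, z] in m, in world coordinates, good to about 4 mm: the middle of the surface that is visible of it).
Readings, each from a call of its own:
- manip.current_time(): time.
- manip.current_qpos(): joint angles.
- manip.current_joint_vel(): joint speeds.
- manip.current_joint_torque(): joint torques, N m.
- manip.current_ee_pos(): TCP position.
- manip.current_tcp_rot(): TCP orientation.
- manip.current_force(): force on the tool from outside, world axes, zero at the start.
- manip.current_ft_torque(): the same for the moment, N m.
- manip.current_grip_width(): opening from 0.0 (shut) to 1.0 (fully open).
Only numpy, scipy, OpenCV 4.12 (cv2) and the standard library are available. Lean on these libraries where they do the work, as an engineer would, in place of code of your own. Each camera call takes 0.05 s, during which the arm holds its last target. There are 200 camera calls.

### The job

Set the lapping stand for the silver-plated valve casing: its knurled turntable has no marks, so turn it anticlockwise until you feel the end stop, without forcing the stop, then clockwise exactly six clicks. Then gently stand the silver-plated casing upright over the spigot in the middle of the turntable, fully home on its seat, and let go, leaving the setting and everything else on the counter as they are.

Things in the scene. Friction and masses are not known exactly. Their poses are not given: they have to be found in the camera images.
- stand: Lapping stand: round dark cast iron base, 130 mm across, 22 mm high, screwed to the counter, with a small spring cap sticking out of its side to 80 mm from the centre (its +x). Origin: centre of the underside, z up. On the same axis: the turntable, a fixed steel hub with seat and spigot, and the brass depth pin, the highest part, 85 to 87 mm above the counter.
- ring_grip (a point): On the stand's axis, 44 mm above the counter: height to grip the small cast iron turntable by its knurled rim. Turntable: plain unmarked disc 56 mm in diameter, rim from 26 to 54 mm above the counter (base below it to 22 mm). It turns about this axis; nothing shows its angle. A grip of 20 to 40 N turns it without slipping. This point is fixed to the stand and does not turn.
- turntable_top (a point): On the axis, at the turntable's top face, 54 mm above the counter (does not turn). How it clicks: every 15 degrees over half a turn, held by a sprung ball. It resists with up to 0.3 N m just out of a click, less towards half way, then pulls you on into the next click. Let go, it drops into the nearest click. At the start it is 3 to 8 clicks from the end stop.
- end_stop (a point): On the stand's base above the hidden end stop, 22 mm high, 40 mm from the axis. Turning anticlockwise ends at click nought; a buffered stop pin acts from 3 degrees beyond it, where the effort goes on rising instead of letting go: 0.4 N m at 5 degrees, 0.55 at 7, 0.7 at 8.5. Over 0.75 N m harms it. Let go, the turntable springs back to click nought.
- depth (a joint): Height of the brass depth pin (8 mm thick) in m: 0 at the end stop, 0.0001 more per click clockwise seen from above. Far too fine to be read from measured positions; only counting tells it.
- seat (a point): Centre of the flat steel seat, 32 mm across, on the stand's axis 58 mm above the counter; z up. A casing stands here. From the seat's middle rises a steel spigot 13.6 mm in diameter and 21 mm high with a bevelled top, and out of that the depth pin, whose tip is 27 to 29 mm above the seat.
- casing_silver: Silver-plated trumpet valve casing, an upright open tube 100 mm long, 20 mm outside and 17 mm inside diameter (22 mm over the thread bands at its ends), about 0.1 kg, with four short port ferrules in its lower 55 mm that stand out no more than 1.5 mm; the upper 35 mm is plain. Origin: centre of its lower end, z up along the tube.
- casing_polished: Polished yellow brass casing of the same shape and size, standing; origin at the centre of its lower end. Not to be touched.
- casing_tarnished: Dark brown tarnished casing of the same shape and size, standing; origin at the centre of its lower end. Not to be touched.
- depth_gauge: Steel depth gauge lying flat, 16 mm high: 78 mm cross bar along its y, barrel reaching 78 mm along -x, thin rod 51 mm along +x. Origin under the middle of the bar.
- bumper: Brass bumper with a cork face, a disc 34 mm across and 26 mm high. Origin: centre of its underside.
- mallet: Black rubber mallet lying down, head 50 mm thick and 76 mm long along y at the origin, wooden handle 250 mm along -x. Origin under the head.
- compound_jar: Jar of lapping compound, 56 mm across, 58 mm high. Origin: centre of its underside.
- lapping_bar: T-handled copper hand lap lying down, 15 mm thick: lap reaches 120 mm along +x, steel cross handle 86 mm long 52 mm along -x. Origin under the foot of the lap.
- spring_tray: Shallow dark steel tray 100 x 70 x 20 mm with three valve springs. Origin: centre of its underside.

How it is judged:
On the way, in this order (a step that is already met when the one before it is completed fails the run):
1. the turntable is brought back to its end stop (depth pin at its lowest click) (value of joint depth below 2.5e-05 m), for 0.2 s.
2. the turntable stands in the sixth click from the stop (value of joint depth between 0.000565 and 0.000635 m), for 0.3 s.
At the end, for the whole second after the job is handed in: The turntable stands in the sixth click from its end stop (depth pin at 0.6 mm, within 0.035 mm); the silver casing stands upright (within 0.06 rad) over the spigot, within 3 mm of the axis, its lower end on the seat within 2 mm, released and at rest (all of step 2 and horizontal distance between casing_silver and seat below 0.003 m and z of casing_silver in the frame of seat between -0.002 and 0.002 m and angle between casing_silver's own z axis and vertical below 0.06 rad and linear speed of casing_silver below 0.02 m/s); the robot touches nothing.
It fails at once if another casing is moved more than 20 mm or knocked over (distance of any of casing_polished, casing_tarnished from where it was at the start of the episode above 0.02 m or angle between any of casing_polished, casing_tarnished's own z axis and vertical above 0.3 rad).
It fails at once if the gauge, bumper, mallet, jar, lap or spring tray is moved more than 20 mm or tipped (distance of any of depth_gauge, bumper, mallet, compound_jar, lapping_bar, spring_tray from where it was at the start of the episode above 0.02 m or angle between any of depth_gauge, bumper, compound_jar, lapping_bar, spring_tray's own z axis and vertical above 0.3 rad).
It fails at once if the turntable is forced against its end stop (more than 20 N on the stop pin, about 0.8 N m at the turntable) (contact force between stop_pin and ring above 20 N).
It fails at once if the silver casing is dropped on to the stand (faster than 0.4 m/s over the spigot, a fall of about 8 mm) or pressed on it with more than 40 N (contact force between casing_silver and stand above 40 N or (horizontal distance between casing_silver and seat below 0.012 m and z of casing_silver in the frame of seat below 0.04 m and linear speed of casing_silver above 0.4 m/s)).
It also fails if it takes over 72 s, if anything falls off the work surface, if the arm or the gripper's body presses on something with over 40 N, if the wrist force passes 120 N, or if a joint passes its speed limit or range.

## Working session

There is one attempt and no reset: what is moved stays moved. The work goes in short steps, each a Python script; the robot and the scene stay as the last script left them, time stands still between calls to the robot, and variables do not carry over. Pictures are saved under pics/ and viewed, about 8 in all and at most 12, crops included, and the job is handed in when it is done.

```bash
ls; mkdir -p pics
python3 - <<'E'
from bench import manip
import cv2,numpy as np
for c in ["scene","top"]:
    im,d=manip.grab_frame(c); cv2.imwrite(f"pics/{c}0.png",im[:,:,::-1]); np.save(f"{c}0.npy",d)
    k=manip.get_calibration(c); print(c,k)
    for n in ["stand","ring_grip","casing_silver","casing_polished","casing_tarnished","depth_gauge","bumper","mallet","compound_jar","lapping_bar","spring_tray"]:
        r=manip.look_for(c,n); print(n,[(np.round(x["at"],3).tolist(),round(x["confidence"],2)) for x in r[:2]])
print(manip.current_time(),manip.current_force(),manip.current_ft_torque(),manip.current_tcp_rot())
E
```

```text
pics
scene {'camera_matrix': array([[419.74551808,   0.        , 256.93521801],
       [  0.        , 419.74551808, 182.70169287],
       [  0.        ,   0.        ,   1.        ]]), 'R': array([[ 0.77777255,  0.62816697,  0.02182   ],
       [ 0.44049349, -0.51998127, -0.73183671],
       [-0.44836966,  0.57881407, -0.68113062]]), 't': array([-0.44774504, -0.20827555,  1.38316966])}
stand [([0.555, 0.124, 0.024], 0.69)]
ring_grip [([0.554, 0.124, 0.024], 0.78)]
casing_silver [([0.461, -0.157, 0.053], 0.63)]
casing_polished [([0.68, -0.19, 0.06], 0.78)]
casing_tarnished [([0.536, -0.269, 0.061], 0.66)]
depth_gauge [([0.745, -0.218, 0.011], 0.72)]
bumper [([0.763, -0.064, 0.027], 0.77)]
mallet [([0.49, 0.31, 0.029], 0.78)]
compound_jar [([0.763, 0.29, 0.042], 0.63)]
lapping_bar [([0.78, 0.121, 0.009], 0.6)]
spring_tray [([0.39, -0.39, 0.008], 0.55)]
top {'camera_matrix': array([[481.37526382,   0.        , 259.11273277],
       [  0.        , 481.37526382, 186.79487044],
       [  0.        ,   0.        ,   1.        ]]), 'R': array([[ 0.02856098, -0.99908932,  0.03169867],
       [
[... 154 characters left out ...]
54, 0.135, 0.018], 0.89)]
ring_grip [([0.542, 0.136, 0.024], 0.84)]
casing_silver [([0.54, 0.137, 0.024], 0.23)]
casing_polished [([0.674, -0.183, 0.069], 0.69)]
casing_tarnished []
depth_gauge [([0.747, -0.214, 0.017], 0.75)]
bumper [([0.756, -0.051, 0.026], 0.6)]
mallet [([0.488, 0.311, 0.031], 0.61)]
compound_jar [([0.746, 0.304, 0.06], 0.88), ([0.541, 0.133, 0.022], 0.7)]
lapping_bar [([0.77, 0.126, 0.012], 0.81)]
spring_tray [([0.391, -0.395, 0.002], 0.65)]
1.2 [-0.49474539  0.22210621  0.26048001] [-0.01480312  0.02919644  0.01695148] [[-4.52948843e-05  2.75245748e-01 -9.61373900e-01]
 [ 2.89422300e-05 -9.61373900e-01 -2.75245750e-01]
 [-9.99999999e-01 -4.02915289e-05  3.55790939e-05]]
```

View pics/scene0.png

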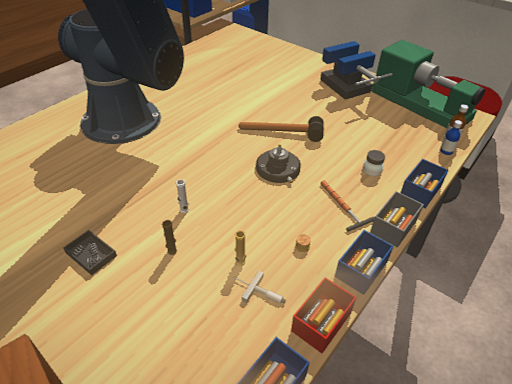

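View pics/top0.png

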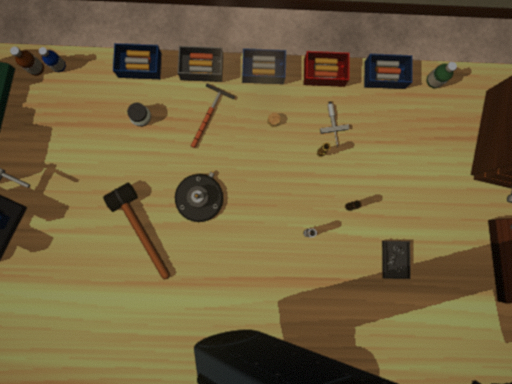

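```bash
cat > geo.py <<'E'
import numpy as np, cv2
from scipy.optimize import least_squares
from bench import manip
def cloud(c,d):
    k=manip.get_calibration(c);K=k["camera_matrix"]
    v,u=np.mgrid[:d.shape[0],:d.shape[1]]
    P=np.stack([(u-K[0,2])/K[0,0]*d,(v-K[1,2])/K[1,1]*d,d],-1)
    W=(P-k["t"])@k["R"]; W[d<=0]=np.nan; return W
def near(W,xy,r,z0,z1):
    m=(np.hypot(W[...,0]-xy[0],W[...,1]-xy[1])<r)&(W[...,2]>z0)&(W[...,2]<z1); return W[m]
def circ(P,r):
    # fixed radius circle fit
    f=lambda c:np.hypot(P[:,0]-c[0],P[:,1]-c[1])-r
    s=least_squares(f,P[:,:2].mean(0),loss="soft_l1",f_scale=.002); return s.x,np.sqrt(np.mean(s.fun**2))
E
python3 - <<'E'
from geo import *
for c in ["scene","top"]:
    W=cloud(c,np.load(c+"0.npy"))
    print(c)
    for n,xy,z0,z1,r in [("rim",(.545,.13),.028,.05,.028),("base",(.545,.13),.004,.018,.065),("silv",(.46,-.157),.062,.093,.010),("pol",(.677,-.187),.062,.093,.010),("tar",(.536,-.269),.062,.093,.010)]:
        P=near(W,xy,r+.02,z0,z1)
        if len(P)>5: print(n,len(P),*circ(P,r), P[:,:2].mean(0))
    for z0,z1 in [(.05,.056),(.056,.061),(.07,.08),(.08,.095)]:
        P=near(W,(.545,.13),.04,z0,z1); print(z0,len(P),P.mean(0) if len(P) else 0, P.min(0) if len(P) else 0,P.max(0) if len(P) else 0)
    P=near(W,(.46,-.157),.03,.09,.115); print("silver top",len(P),P.mean(0) if len(P) else 0,P.min(0) if len(P) else 0,P.max(0) if len(P) else 0)
E
```

```text
scene
rim 118 [0.53728798 0.14105582] 0.0023841596049201824 [0.54940827 0.12324362]
base 225 [0.53768628 0.14140883] 0.005687983140526088 [0.56510248 0.09932243]
silv 81 [ 0.45355966 -0.15203268] 0.0012033972282511137 [ 0.45763959 -0.15568817]
pol 99 [ 0.67280507 -0.183671  ] 0.0010792556726779254 [ 0.67493946 -0.18811938]
tar 99 [ 0.52833435 -0.26350237] 0.0012126976858979697 [ 0.53216934 -0.26631531]
0.05 106 [0.54330382 0.13399756 0.05384495] [0.51163734 0.11142509 0.05008866] [0.56552342 0.16828431 0.05592585]
0.056 81 [0.5401963  0.13636413 0.05756902] [0.5135977  0.11083269 0.05605057] [0.56610673 0.16456891 0.06095569]
0.07 15 [0.54031606 0.13782144 0.07554282] [0.53373117 0.13384655 0.07174813] [0.54404657 0.14574194 0.07973931]
0.08 9 [0.53970017 0.13904084 0.0843465 ] [0.53601722 0.13469977 0.08056286] [0.54264565 0.14218034 0.08839781]
silver top 57 [ 0.45441452 -0.15250863  0.09713157] [ 0.44388833 -0.16369132  0.09051637] [ 0.46558389 -0.14203294  0.10258036]
top
rim 41 [0.54010733 0.14168567] 0.0052718304219120165 [0.53435461 0.13535222]
base 391 [0.54203286 0.14143089]
[... 170 characters left out ...]
79141477118 [ 0.67351023 -0.18224033]
tar 35 [ 0.52928536 -0.26241559] 0.0008726612774403753 [ 0.5289079  -0.26221502]
0.05 220 [0.53914207 0.14114211 0.05348579] [0.51358419 0.11430569 0.05002916] [0.56616859 0.16854505 0.05599197]
0.056 98 [0.54071222 0.14082259 0.05761207] [0.51364569 0.11645021 0.056024  ] [0.56533967 0.16328443 0.06087975]
0.07 11 [0.54050021 0.14000303 0.07517439] [0.53525638 0.13562616 0.07192418] [0.54560533 0.14557476 0.0781925 ]
0.08 11 [0.53925926 0.14092585 0.08407845] [0.53501606 0.13739418 0.0801418 ] [0.54233508 0.14518931 0.09060378]
silver top 31 [ 0.45520221 -0.15077509  0.0969222 ] [ 0.44530525 -0.16056328  0.09015614] [ 0.46527041 -0.14081584  0.10182552]
```

The scene view shows the stand at about (278,163), the silver casing at (182,195), the tarnished one at (169,237) and the polished one at (240,246). The top view shows the stand at (199,197). My cloud fits agree: the stand axis is at about (0.539, 0.141) and the silver casing at about (0.4545, -0.151).

```bash
cat >> geo.py <<'E'
def down(a): # tool down, jaw axis at world angle a
    c,s=np.cos(a),np.sin(a); x=np.array([0,0,-1.]);y=np.array([c,s,0]); return np.stack([x,y,np.cross(x,y)],1)
def ft(n=3):
    F=[];T=[]
    for i in range(n):
        F.append(manip.current_force());T.append(manip.current_ft_torque());
        if i<n-1: manip.dwell(.02)
    return np.mean(F,0),np.mean(T,0)
ST=np.array([.539,.1412])
E
python3 - <<'E'
from geo import *
for a in np.radians(range(-180,180,30)):
    q=manip.inverse_kinematics([*ST,.15],down(a)); print(round(np.degrees(a)),None if q is None else np.round(q,2))
E
```

```text
-180 None
-150 [ 0.17  0.46  1.71 -0.    0.97  2.79]
-120 [ 0.17  0.46  1.71 -0.    0.97  2.27]
-90 [ 0.17  0.46  1.71 -0.    0.97  1.74]
-60 [ 0.17  0.46  1.71 -0.    0.97  1.22]
-30 [ 0.17  0.46  1.71 -0.    0.97  0.7 ]
0 [ 0.17  0.46  1.71 -0.    0.97  0.17]
30 [ 0.17  0.46  1.71 -0.    0.97 -0.35]
60 [ 0.17  0.46  1.71 -0.    0.97 -0.87]
90 [ 0.17  0.46  1.71 -0.    0.97 -1.4 ]
120 [ 0.17  0.46  1.71 -0.    0.97 -1.92]
150 [ 0.17  0.46  1.71 -0.    0.97 -2.45]
```

Run:
```python
from geo import *
a=np.radians(-80)
manip.move_ptp([*ST,.15],down(a)); print(manip.current_time())
f0=ft(); print("free",*f0)
manip.move_l([*ST,.027],max_speed=.1); print(manip.current_time(),manip.current_ee_pos(),*ft())
manip.set_gripper(0.0,30); f=ft(); print(manip.current_time(),manip.current_grip_width(),*f)
np.save("f0.npy",np.array(f0)); print(manip.current_qpos(),manip.current_ee_pos())
```

```text
3.9417
free [ 0.42295647 -0.32514144 -0.33520854] [-0.00695613  0.01649833  0.00922506]
5.3583 [0.53937798 0.14126088 0.02757256] [ 0.37613888  0.49094356 -0.02194736] [-0.00021249 -0.01621106 -0.00790358]
5.8083 0.6485197166591647 [-2.33885973  4.3593042   5.46826427] [ 0.68690367  0.37268252 -0.07132788]
[1.73331033e-01 6.49784469e-01 1.76506947e+00 1.12154233e-03
 7.26176669e-01 1.56899803e+00] [0.5390692  0.14179218 0.027565  ]
```

Run:
```python
from geo import *
q0=np.array(manip.current_qpos()); np.save("q0.npy",q0)
t0=manip.current_time()
for d in np.arange(1.,18.1,1.):
    q=q0.copy(); q[5]-=np.radians(d); manip.move_j(q)
    F,T=ft(2); print(d,round(np.degrees(q0[5]-manip.current_qpos()[5]),2),np.round(F,1),np.round(T,3),round(manip.current_time()-t0,2))
    if T[2]<-.45 or T[2]>.45: print("halt"); break
```

```text
1.0 0.98 [-1.3  1.3  0.9] [ 0.059  0.125 -0.277] 0.27
2.0 1.99 [-1.3  1.1  1.6] [ 0.14   0.206 -0.255] 0.53
3.0 2.99 [-2.   0.8  2.4] [ 0.174  0.251 -0.175] 0.8
4.0 3.99 [-1.5  1.9  3.5] [ 0.205  0.302 -0.184] 1.07
5.0 4.99 [-1.9  2.2  4.5] [ 0.257  0.315 -0.098] 1.33
6.0 6.0 [-2.4  1.7  3.8] [0.321 0.357 0.002] 1.6
7.0 6.99 [-2.2  2.6  5.6] [ 0.359  0.464 -0.044] 1.87
8.0 8.0 [-3.2  2.5  4.5] [0.471 0.443 0.049] 2.13
9.0 9.01 [-2.9  2.6  5.3] [0.451 0.476 0.124] 2.4
10.0 10.01 [-3.1  2.2  5.2] [0.476 0.465 0.219] 2.67
11.0 11.0 [-3.1  3.1  4.8] [0.499 0.474 0.198] 2.93
12.0 12.0 [-2.7  3.4  4.8] [0.509 0.451 0.168] 3.2
13.0 13.0 [-2.8  3.3  4.9] [0.493 0.442 0.174] 3.47
14.0 14.0 [-2.6  3.2  5.4] [0.522 0.478 0.331] 3.73
15.0 14.97 [-3.1  3.7  5.6] [ 0.494  0.489 -0.041] 4.0
16.0 15.96 [-3.7  3.   4.8] [ 0.459  0.482 -0.223] 4.27
17.0 16.96 [-3.   3.1  5.3] [ 0.443  0.494 -0.183] 4.53
18.0 17.96 [-2.8  3.5  4.9] [ 0.477  0.532 -0.192] 4.8
```

Run:
```python
from geo import *
q0=np.load("q0.npy")
def go(d,n=3):
    q=q0.copy(); q[5]-=np.radians(d); manip.move_j(q); F,T=ft(n)
    print(d,round(np.degrees(q0[5]-manip.current_qpos()[5]),2),np.round(F,1),np.round(T,3),round(manip.current_time(),2)); return T[2]
stop=False
for k in range(2,9):
    go(15*k); 
    go(15*k+3.5); t=go(15*k+5)
    if t<-.28:
        t2=go(15*k+6); print("STOP?",k); break
else: k=None
if k:
    go(15*k,2); manip.dwell(.4); go(15*k)
```

```text
30 29.98 [-3.6  3.3  5.1] [0.544 0.528 0.009] 10.96
33.5 33.46 [-3.1  3.6  5.6] [ 0.497  0.546 -0.214] 11.24
35 34.96 [-3.1  3.3  5.6] [ 0.495  0.521 -0.144] 11.53
45 44.98 [-3.3  3.2  5.6] [0.577 0.552 0.016] 11.85
48.5 48.46 [-2.6  3.3  5. ] [ 0.524  0.562 -0.241] 12.13
50 49.97 [-3.5  3.   5.6] [ 0.575  0.544 -0.026] 12.42
60 59.98 [-2.7  3.8  5.6] [0.581 0.601 0.022] 12.74
63.5 63.46 [-3.6  3.4  5.1] [ 0.543  0.578 -0.24 ] 13.03
65 64.97 [-3.9  3.5  6. ] [ 0.546  0.593 -0.141] 13.31
75 74.98 [-3.6  4.   4.8] [0.564 0.631 0.009] 13.63
78.5 78.47 [-3.6  3.   5.5] [ 0.548  0.64  -0.14 ] 13.92
80 79.97 [-2.9  3.8  5.2] [ 0.571  0.629 -0.101] 14.2
90 89.99 [-3.4  4.   5.7] [ 0.546  0.645 -0.027] 14.53
93.5 93.46 [-3.6  4.   5.3] [ 0.561  0.662 -0.199] 14.81
95 94.97 [-3.3  3.5  5.5] [ 0.515  0.663 -0.061] 15.09
105 104.98 [-3.8  3.8  6.3] [0.509 0.705 0.008] 15.42
108.5 108.47 [-3.9  3.2  6.7] [ 0.507  0.711 -0.154] 15.7
110 109.97 [-3.8  3.9  6.1] [ 0.49   0.684 -0.071] 15.98
120 119.98 [-3.7  3.4  6.3] [ 0.487  0.716 -0.003] 16.31
123.5 123.46 [-3.6  3.4  6.2] [ 0.437  0.721 -0.242] 16.59
125 124.95 [-4.   3.5  6.2] [ 0.455  0.689 -0.266] 16.88
```

```bash
cat >> geo.py <<'E'
def go(d,n=3):
    q=np.load("q0.npy"); q[5]-=np.radians(d); manip.move_j(q); F,T=ft(n)
    print(d,round(np.degrees(np.load("q0.npy")[5]-manip.current_qpos()[5]),2),np.round(F,1),np.round(T,3),round(manip.current_time(),2)); return T[2]
E
python3 - <<'E'
from geo import *
for d in [125,126,127]:
    t=go(d,8)
    if t<-.42: break
E
```

```text
125 124.95 [-3.9  3.1  5.8] [ 0.449  0.701 -0.275] 17.24
126 125.95 [-3.7  3.5  5.9] [ 0.443  0.712 -0.229] 17.61
127 126.94 [-3.8  3.5  6. ] [ 0.435  0.697 -0.323] 17.98
```

Run:
```python
from geo import *
for d in [128,129,130]:
    t=go(d,8)
    if t<-.42: break
```

```text
128 127.94 [-4.1  4.   6.3] [ 0.432  0.698 -0.435] 18.34
```

Run:
```python
from geo import *
for d in [125,123,122,121,120,119,118]:
    t=go(d,4)
    if t>.1: break
```

```text
125 124.95 [-4.1  3.7  5.9] [ 0.447  0.716 -0.191] 18.64
123 122.95 [-3.9  3.5  6.1] [ 0.43   0.723 -0.216] 18.94
122 121.94 [-4.3  3.3  6. ] [ 0.412  0.687 -0.338] 19.24
121 120.94 [-3.7  3.   6.1] [ 0.423  0.707 -0.395] 19.54
120 119.96 [-4.2  3.5  6.1] [ 0.454  0.702 -0.056] 19.84
119 118.99 [-3.9  3.6  6.2] [0.509 0.663 0.242] 20.14
```

Run:
```python
from geo import *
z=119.9
go(z); manip.dwell(.4); go(z)
for k in range(1,7):
    go(z-15*k+11,2); go(z-15*k+4,2); t=go(z-15*k,3)
manip.dwell(.4); go(z-90,6)
```

```text
119.9 119.87 [-4.1  3.3  5.7] [0.452 0.675 0.025] 20.43
119.9 119.87 [-3.8  3.3  5.8] [0.462 0.686 0.043] 21.11
115.9 115.86 [-4.1  3.8  5.7] [0.488 0.709 0.135] 21.38
108.9 108.83 [-4.2  2.7  5.9] [ 0.533  0.716 -0.098] 21.64
104.9 104.86 [-3.8  3.   6.2] [0.494 0.671 0.017] 21.93
100.9 100.86 [-3.9  3.9  5.7] [0.567 0.686 0.194] 22.19
93.9 93.82 [-3.4  3.7  5.7] [ 0.501  0.682 -0.174] 22.46
89.9 89.86 [-3.2  3.8  5.3] [ 0.535  0.677 -0.019] 22.74
85.9 85.86 [-3.2  3.5  5.3] [0.574 0.655 0.146] 23.01
78.9 78.83 [-3.5  3.   5.6] [ 0.555  0.677 -0.135] 23.27
74.9 74.86 [-3.6  3.4  5.8] [0.589 0.606 0.02 ] 23.56
70.9 70.86 [-3.5  4.   5.2] [0.641 0.597 0.167] 23.82
63.900000000000006 63.83 [-3.   3.1  5.9] [ 0.61   0.605 -0.103] 24.09
59.900000000000006 59.86 [-3.6  3.2  5.2] [0.557 0.579 0.012] 24.38
55.900000000000006 55.86 [-2.8  2.7  4.8] [0.607 0.569 0.122] 24.64
48.900000000000006 48.83 [-3.2  3.5  5.5] [ 0.576  0.578 -0.09 ] 24.91
44.900000000000006 44.86 [-2.8  3.2  5.3] [0.553 0.525 0.007] 25.19
40.900000000000006 40.86 [-3.6  3.8  5.1] [0.559 0.491 0.146] 25.46
33.900000000000006 33.83 [-2.9  3.   4.3] [ 0.52   0.513 -0.1  ] 25.73
29.900000000000006 29.86 [-2.6  3.1  5.6] [ 0.51   0.473 -0.036] 26.01
29.900000000000006 29.87 [-3.   3.1  5.4] [ 0.533  0.514 -0.029] 26.74
```

Run:
```python
from geo import *
S=np.array([.4545,-.151]); a=np.radians(34)
manip.set_gripper(1.0); print(np.round(ft()[0],1),np.round(ft()[1],3))
p=manip.current_ee_pos(); manip.move_l([p[0],p[1],.22],max_speed=.2)
manip.set_gripper(.55,30)
manip.move_ptp([*S,.17],down(a)); print("at",manip.current_time(),manip.current_ee_pos(),ft()[0])
im,d=manip.grab_frame("scene"); cv2.imwrite("pics/s1.png",cv2.resize(im[100:260,130:330,::-1],None,fx=4,fy=4)); np.save("s1.npy",d)
W=cloud("scene",d)
print("rim",circ(near(W,ST,.04,.028,.05),.028)); P=near(W,ST,.012,.06,.079); print("spigot",len(P),circ(P,.0068),circ(near(W,ST,.01,.08,.09),.004))
print("silver",circ(near(W,S,.03,.02,.09),.010))
im,d=manip.grab_frame("top"); W=cloud("top",d); print("pin top",near(W,ST,.012,.065,.1).mean(0))
```

```text
[ 0.1  0.3 -0.4] [ 0.012 -0.003  0.005]
at 30.5917 [ 0.45471312 -0.15078254  0.17009785] [-0.32027393  0.51243256  0.17861233]
rim (array([0.53753605, 0.14107395]), np.float64(0.00147679240754282))
spigot 30 (array([0.53783311, 0.14186978]), np.float64(0.0017465469505264035)) (array([0.53861574, 0.14152505]), np.float64(0.0014070742717896963))
silver (array([ 0.45329832, -0.15243058]), np.float64(0.0013107632222432784))
pin top [0.53956138 0.14043965 0.07737987]
```

View pics/s1.png

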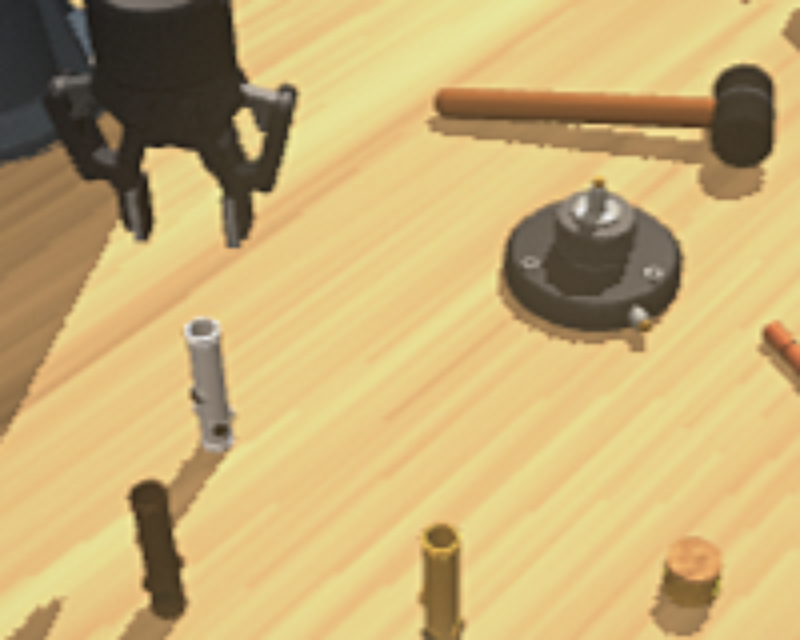

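The crop shows the silver casing upright at (208,385) below the open fingers, and the stand undisturbed at (592,255). I'll grip the casing next.

Run:
```python
from geo import *
S=np.array([.4542,-.1513])
manip.move_l([*S,.17]); manip.move_l([*S,.058],max_speed=.12); print(ft()[0])
manip.set_gripper(0.0,30); print("w",manip.current_grip_width()*85,manip.current_ee_pos(),ft()[0])
p=manip.current_ee_pos(); manip.move_l([p[0],p[1],.20],max_speed=.12); print("lift",ft()[0],manip.current_grip_width()*85)
manip.move_ptp([*ST,.20],down(np.radians(34))); e=manip.current_ee_pos(); print(manip.current_time(),e)
for c in ["scene","top"]:
    im,d=manip.grab_frame(c); W=cloud(c,d); np.save(c+"2.npy",d)
    cv2.imwrite(f"pics/{c}2.png",cv2.resize(im[90:200,210:340,::-1] if c=="scene" else im[130:260,130:270,::-1],None,fx=5,fy=5,interpolation=cv2.INTER_CUBIC))
    P=near(W,e[:2],.02,.145,.205); print(c,"casing",len(P),circ(P,.010))
    for z0,z1 in [(.145,.165),(.165,.185),(.185,.205)]:
        P=near(W,e[:2],.02,z0,z1); print(len(P), circ(P,.010) if len(P)>5 else 0)
    P=near(W,e[:2],.03,.13,.25); print("zmin",P[:,2].min() if len(P) else 0)
    P=near(W,ST,.04,.028,.05); print("rim",len(P),circ(P,.028) if len(P)>5 else 0)
```

```text
[-0.19643529  0.26498796 -0.10187927]
w 18.948949025114917 [ 0.45447304 -0.15142711  0.05845739] [-0.5118494   0.06421922  6.00855443]
lift [ 0.16149411 -0.12929101 -1.59263094] 18.6252921509803
35.0167 [0.53900687 0.14019265 0.19986782]
scene casing 160 (array([0.53778538, 0.1390533 ]), np.float64(0.002059422220016439))
49 (array([0.53815322, 0.13942022]), np.float64(0.0014343160573385234))
55 (array([0.53783805, 0.13903124]), np.float64(0.0017627580140252082))
56 (array([0.53726114, 0.13864125]), np.float64(0.0026564205193940487))
zmin 0.14170787901391488
rim 117 (array([0.53735087, 0.14122344]), np.float64(0.0013830307028761936))geo.py:14: RuntimeWarning: Mean of empty slice.
  s=least_squares(f,P[:,:2].mean(0),loss="soft_l1",f_scale=.002); return s.x,np.sqrt(np.mean(s.fun**2))
  ret = um.true_divide(
Traceback (most recent call last):
  File "geo.py", line 14, in circ
    s=least_squares(f,P[:,:2].mean(0),loss="soft_l1",f_scale=.002); return s.x,np.sqrt(np.mean(s.fun**2))
ValueError: Initial guess is outside of provided bounds
```

View pics/scene2.png

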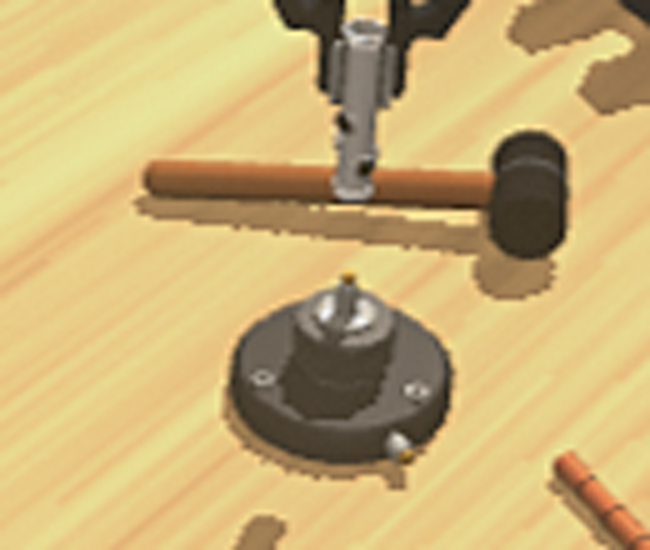

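The casing hangs straight at (355,110), and the depth pin is directly below it at (348,280). I'll refine the target to about (0.539, 0.1415) and lower it while watching the force.

Run:
```python
from geo import *
X=np.array([.539,.1415])
manip.move_l([*X,.155],max_speed=.1); manip.dwell(.2); f0=ft(5)[0]; print(manip.current_time(),manip.current_ee_pos(),f0)
for z in np.r_[np.arange(.149,.119,-.003),.119,.118,.117,.1165,.116,.1155]:
    manip.move_l([*X,z],max_speed=.03); F=ft(2)[0]-f0
    print(round(z,4),np.round(manip.current_ee_pos()*1000,1),np.round(F,1),round(manip.current_time(),1))
    if F[2]>6 or np.hypot(*F[:2])>8: print("contact"); break
```

```text
35.9833 [0.5392226  0.14154809 0.15550977] [-0.26306287 -0.1563896  -1.16214258]
0.149 [538.9 141.5 148.8] [ 0.5 -0.   0.7] 36.4
0.146 [538.9 141.5 145.9] [ 0.6 -0.2 -0.4] 36.6
0.143 [538.9 141.5 142.9] [ 0.7 -0.1  0.3] 36.9
0.14 [538.9 141.5 139.8] [ 0.7  0.2 -0.2] 37.1
0.137 [538.9 141.5 136.8] [ 0.6  0.1 -0.3] 37.4
0.134 [538.9 141.5 133.8] [0.3 0.  0.2] 37.7
0.131 [538.9 141.5 130.8] [0.7 0.4 0.3] 38.0
0.128 [538.9 141.5 127.8] [ 0.4 -0.2  0.1] 38.2
0.125 [538.9 141.5 124.8] [-0.4  0.3  0.2] 38.5
0.122 [538.9 141.5 121.8] [-0.1  0.2  0.2] 38.8
0.119 [538.9 141.5 118.8] [ 0.6 -0.1  0.2] 39.0
0.118 [539.  141.5 118. ] [-0.   1.1  0.6] 39.3
0.117 [539.  141.5 117. ] [0.5 0.3 0. ] 39.5
0.1165 [539.1 141.5 116.6] [0.7 0.1 0.7] 39.8
0.116 [539.2 141.5 116.5] [-1.1 -0.5  6.4] 40.1
contact
```

Run:
```python
from geo import *
manip.set_gripper(.55); print(ft()[0])
p=manip.current_ee_pos(); manip.move_l([p[0],p[1],.25],max_speed=.12); 
manip.move_ptp([.40,-.05,.30],down(np.radians(34))); manip.dwell(.3); print(manip.current_time(),ft()[0])
im,d=manip.grab_frame("scene"); W=cloud("scene",d)
cv2.imwrite("pics/s3.png",cv2.resize(im[90:290,140:340,::-1],None,fx=3,fy=3,interpolation=cv2.INTER_CUBIC))
for z0,z1 in [(.062,.085),(.085,.12),(.12,.15)]:
    P=near(W,ST,.02,z0,z1); print(z0,len(P),circ(P,.010))
print("rim",circ(near(W,ST,.04,.028,.05),.028),"top z",np.percentile(near(W,ST,.02,.1,.2)[:,2],98))
for n in ["casing_silver","casing_polished","casing_tarnished"]:
    print(n,[np.round(x["at"],3) for x in manip.look_for("scene",n)[:1]])
```

```text
[ 0.05669393 -0.29071542 -0.2236341 ]
43.025 [ 0.09798828 -0.05916288 -0.06853628]
0.062 47 (array([0.53914233, 0.14080014]), np.float64(0.0017179437750040267))
0.085 84 (array([0.53794818, 0.14013287]), np.float64(0.0018654557510847884))
0.12 68 (array([0.53815892, 0.1413676 ]), np.float64(0.0014416850898566057))
rim (array([0.53762939, 0.14092018]), np.float64(0.0013865096997322849)) top z 0.1596874441288267
casing_silver [array([0.542, 0.132, 0.11 ])]
casing_polished [array([ 0.681, -0.189,  0.061])]
casing_tarnished [array([ 0.534, -0.272,  0.062])]
```

View pics/s3.png

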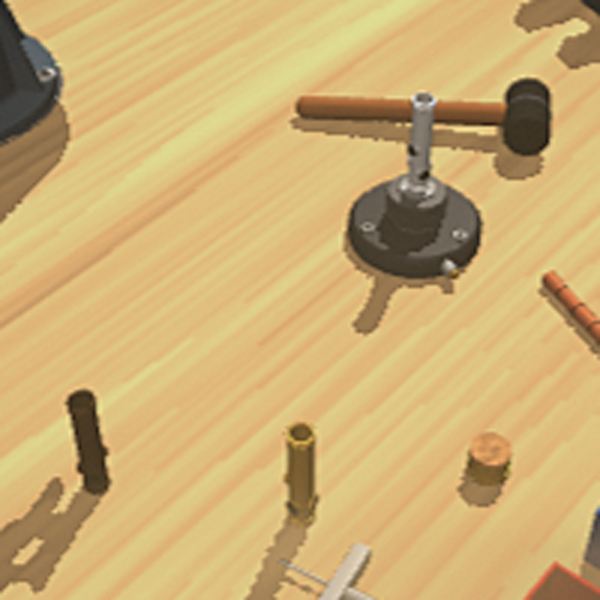

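The silver casing stands upright on the seat at (422,140), with its top at 0.159 m against an expected 0.158 m. Its neighbours haven't moved, and the robot is clear of everything.

```bash
python3 -c "
from bench import manip
manip.sign_off(); print(manip.current_time())"
```

```text
the job is handed in; nothing more can be done
the job is handed in; nothing more can be done
```

The job is handed in: the turntable is on the sixth click from its end stop, and the silver casing stands on the seat, released. The robot clock read about 43 s at the last check, against the 72 s limit.

- **Turntable:** I turned it anticlockwise eight clicks to the stop, where the effort kept rising, to about 0.43 N m at 8 degrees. I then went back to click nought and held it there. From there I turned it clockwise six clicks, and each one showed the resist-then-pull pattern, with almost no torque once in the click. I let go at about 0.03 N m.
- **Casing:** I lowered it in small steps with no side contact. It touched the seat at the expected height with about 6 N, and I opened the gripper there.
- **Last checks:** The casing is upright and about 1 mm from the axis, which is as close as the camera can tell. Its top measured 0.159 m against an expected 0.158 m. In the last scene picture, the other two casings, the mallet and the bumper looked unmoved, and the robot was touching nothing. I did not re-measure the other items on the counter.
- **What disagreed:** The stop felt softer than described: about 0.27 N m at 5 degrees where 0.4 was stated, and 0.43 N m at 8 degrees where 0.55 to 0.7 was. I still took it as the stop because the torque kept rising where a normal click lets go. Eight clicks is also the most the starting position allowed.

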